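# Pack the torque fixture's setting kit into its foam tray

### The arm

A 6-joint arm with a two-finger parallel gripper is mounted at the origin on a cart in front of the work surface, level with it; the furniture and walls round the work are solid. World frame = base frame: x ahead of the robot, y to its left, z up, the work surface at z = 0. Lengths are in m, angles in degrees, forces in N, time in s.
With the tool pointing down it reaches from about 0.25 to 0.8 m from the base axis. Payload 3.9 kg.
Tool frame: the origin (TCP) lies at the very end of the fingers, on their centre line; the grasp point (between the pads) lies 19 mm behind it; z points along the fingers, y is the direction in which the jaws open and shut (so a half turn about z gives the same grasp; the last joint's range is limited). The gripper opens to 85 mm and grips with 20 to 120 N. Pads are 22 mm wide; open, the fingers measure 114 mm over their backs; the gripper's body (76 mm by 85 mm) begins 54 mm behind the grasp point. The pads swing forward as they close: fully open they stand 13 mm farther back than shut.
Start: joints at [0, 14.897, -7.913, 67.191, 0, 90], TCP at [0.525, -0, 0.231] pointing down, gripper open.
Joint ranges: [-159.42, 159.42], [-47.68, 98.78], [-73.54, 78.23], [-108.79, 121.32], [-90, 84.71], [-180, 180]. Speed limits (degrees/s): [147.25, 147.25, 180, 180, 180, 180].

### API

Orientations are given as [roll, pitch, yaw] about the fixed x, y, z axes, in that order (R = Rz(yaw) Ry(pitch) Rx(roll)).
In Python, from workcell import ctrl gives the robot as it stands.
- The arm moves only by the shell command python3 -m handwheel 'ROWS'. ROWS is JSON, a list of rows, each an object of numbers: "grip": the gripper command: -1 is shut, 1 is fully open, values between are in proportion; "dx", "dy", "dz": the shift along the world's x, y, z in mm; "turn": the turn about the world's z in degrees. In form: [{"grip": .., "dx": .., "dy": .., "dz": .., "turn": ..}, ...]. A call has 1 to 12 rows; each row is the pose to reach, as a shift and turn from the pose commanded when the call began; what a row does not reach only later rows make up. A row lasts 1/8 s, in which the tool goes at most 62.5 mm and 10.7 degrees, less where a joint would pass 70% of its speed; a pose out of reach is approached as far as the arm can. A call with a gripper value outside its range is refused whole. The fingers move at their own pace and stop on an object; the grip force is fixed at half the most. Time passes only in rows, so rows that repeat a pose let the fingers close. It gives the time, the measured TCP pose, the force and the opening at its end, in the units of the state.
- ctrl.read_state(): the state, without advancing time (a new reading comes with each control period).
- ctrl.read_camera(name): name is "scene" or "side" or "wrist"; returns (picture, depth): 480x640x3 uint8, red, green, blue; 480x640 float32, m along the optical axis (not along the pixel's ray), 0 where there is no reading.
- ctrl.get_calibration(name): a dict with "fov_y" (degrees; the focal length in pixels is half the picture's height over the tangent of half this angle, whatever the lens; pixels are square), "cx", "cy" (the principal point, pixels), "dist" ([k1, k2, p1, p2, k3] as OpenCV has them; the pictures are not rectified), "rvec" (rotation vector, rad) and "tvec" (3), from world to camera coordinates, as OpenCV has them. Camera axes: x right, y down, z forward; pixel columns grow to the right and rows downward; lengths in m; the calibration is good to about 2 mm. A picture is of the moment at which its call begins: read the wrist's pose just before it. get_calibration takes no time and is no camera call; for the wrist camera it gives the pose at the moment of the call.
- ctrl.job_done(): hands the job in, once; it reports no verdict.
Trained networks look in the newest picture that a camera, given by its name, has taken for a name from the list of things; names that differ only in an ending like _2 or _b are one class to them, and where a whole thing is asked for, a point or a joint stands for the part that bears it (a point fixed in the world has none). Each returns a list of dicts, best first, with "score" (0 to 1); they miss things now and then, are a little off and sometimes report something else, mostly with a low value. They report only what shows in the picture. A call takes as long as a camera call.
- ctrl.trace(camera, label): "region" (480x640 bool, what is visible of it).
- ctrl.tip_of(camera, label): "centre" ([x, y, z] in m, in the coordinates of the camera as it stood for that picture, good to about 4 mm: a listed point, or the origin of a listed thing).
The state is a dict: "time": time; "joints": joint angles; "joint_velocities": joint speeds; "joint_efforts": joint torques, N m; "ee_pos": TCP position; "tool_rot": TCP orientation; "force": force on the tool from outside, world axes, zero at the start; "moment": the same for the moment, N m; "gripper_width": finger opening in m.
Only numpy, scipy, OpenCV 4.12 (cv2) and the standard library are available. Lean on these libraries where they do the work, as an engineer would, in place of code of your own. Each camera call takes 0.05 s, during which the arm holds its last target. There are 200 camera calls.

### The job

Pack the torque fixture's setting kit into its blue tray: lay the short spanner, the plug gauge, the ball-knob pin and the red cutters each into the foam insert cut to its own outline, level and fully down on the yellow floor, with the pin's ball and the cutters' handles in the wide ends of their recesses. The long spanner and the plain black sleeve are bench tools: leave them lying where they are.

Things in the scene. Friction and masses are not known exactly. Their poses are not given: they have to be found in the camera images.
- spanner_13: Short spanner (kit): bright combination spanner lying flat, 191 mm long (y), 26 mm wide over the heads, 7 mm thick (z). Origin: middle of its underside. y runs along the shank from the open jaw to the ring, z up. The shank between the heads (|y| under 65 mm) is 12 mm wide and 5 mm thick (1 to 6 mm above the bench). 0.16 kg.
- plug_gauge: Plug gauge (kit): bright steel, hexagonal handle with a short round plug at either end, 104 mm long (y), 20 mm across (x), 18 mm high. Origin: middle of its underside, y along it. The hexagon runs from y = -30 to +40 mm. 0.18 kg.
- ball_pin: Ball-knob pin (kit): bright 11.5 mm shaft with a black 29 mm ball at one end, 110 mm long (y). Origin: on the bench under the middle of its length. The ball fills y = -55 to -26 mm; the shaft runs from there to y = +55 mm, sloping down from 14 to 6 mm above the bench (axis about 11 mm up at y = 0). The weight lies near the ball (y about -26 mm). 0.11 kg.
- red_cutters: Red cutters (kit): side cutters with two red handles, lying flat, 129 mm long (y), about 50 mm wide over the handle ends, 38 mm wide at y = 0, 24 mm at the jaws. Handles towards -y (y = -64 to +24 mm), bright jaws towards +y (to +64 mm). Origin: middle of the length; when it lies on a floor the origin is 3 mm above it; the handles there are 0 to 18 mm above the floor. 0.16 kg.
- spanner_insert: Seat of the short spanner: one of four dark hard-foam inserts, 66 x 211 mm (x, y), side by side along x in any order in a fixed blue tray; foam top 35 mm above the bench. Recess 8 mm deep, a wide round pocket at both ends, 5 mm play all round; spanner either way. Origin (of all inserts): on the yellow recess floor just where the tool's origin comes to lie, y along the recess, z up.
- gauge_insert: Seat of the plug gauge, insert as above: straight recess 12 mm deep, 114 mm long, 26 to 31 mm wide, 5 mm play; gauge either way. A finger trough, 46 mm wide (|y| under 23 mm) and 22 mm deep from the foam's top, runs across all four inserts at mid-length, so a tool held at its middle is laid down with the fingers in the trough. Origin on the recess floor, y along it.
- pin_insert: Seat of the ball-knob pin, foam insert as above: keyhole recess 18 mm deep, with a wide pocket (39 mm) at -y for the ball and a narrow slot (22 mm) at +y for the shaft; 5 mm play. Origin on the recess floor, where the pin's origin comes to lie with its y along this y.
- cutters_insert: Seat of the red cutters, foam insert as above: recess 12 mm deep, very wide (60 mm) at -y for the handles, narrow (34 mm) at +y for the jaws; 5 mm play. Origin on the recess floor; the cutters' origin comes to lie 3 mm above it, with their y along this y.
- spanner_17: Long spanner, a bench tool to be left alone: same make as the short one but 239 mm long, 31 mm wide, 7 mm thick. Origin: middle of its underside, y along it.
- black_sleeve: Plain black sleeve, a bench part to be left alone: black cylinder lying on the bench, 22 mm thick, 90 mm long (y). Origin: middle of its underside.

How it is judged:
By the outcome, as a careful person would: the job done as asked, in the order asked, and still so for the second after the job is handed in, with the robot touching nothing.
It also fails if it takes over 83 s, if anything falls off the work surface, if the arm or the gripper's body presses on something with over 40 N, if the wrist force passes 120 N, or if a joint passes its speed limit or range.

## Working session

There is one attempt and no reset: what is moved stays moved. The work goes in short steps, Python scripts to look and compute and a shell command to move; the robot and the scene stay as the last step left them, time stands still between calls to the robot, and variables do not carry over. Pictures are saved under pics/ and viewed, about 12 in all and at most 16, crops included, and the job is handed in when it is done.

```bash
mkdir -p pics; cat > h.py <<'E'
import numpy as np, cv2
from workcell import ctrl
def cal(n):
    c=ctrl.get_calibration(n); f=240/np.tan(np.radians(c["fov_y"]/2))
    K=np.array([[f,0,c["cx"]],[0,f,c["cy"]],[0,0,1]]); R=cv2.Rodrigues(np.array(c["rvec"],float))[0]
    return K,np.array(c["dist"],float),R,np.array(c["tvec"],float).ravel()
def shot(n,fn=None):
    C=cal(n); im,d=ctrl.read_camera(n)
    if fn: cv2.imwrite('pics/'+fn,im[:,:,::-1])
    return im,d,C
def pts(mask,d,C):
    K,D,R,t=C; v,u=np.nonzero(mask&(d>0))
    n=cv2.undistortPoints(np.c_[u,v].astype(float)[:,None],K,D)[:,0]; z=d[v,u]
    return (np.c_[n*z[:,None],z]-t)@R
def axis(P):
    P=P[:,:2]; (c,s,a)=cv2.minAreaRect((P*1000).astype(np.float32))
    m=P.mean(0); w,V=np.linalg.eigh(np.cov((P-m).T)); y=V[:,1]
    return np.round(c,1),np.round(s,1),round(a,1),np.round(m*1000,1),round(np.degrees(np.arctan2(y[1],y[0])),1)
def w(C,p): return (np.array(p)-C[3])@C[2]
E
python3 - <<'E'
from h import *
L="spanner_13 plug_gauge ball_pin red_cutters spanner_insert gauge_insert pin_insert cutters_insert spanner_17 black_sleeve".split()
for cam in("scene","side"):
    im,d,C=shot(cam,cam+"0.png"); print(cam, "campos",-C[2].T@C[3])
    for l in L:
        for r in ctrl.tip_of(cam,l)[:2]: print(l,round(r["score"],2),np.round(w(C,r["centre"])*1000))
        for r in ctrl.trace(cam,l)[:1]:
            m=np.array(r["region"]);P=pts(m,d,C)
            if len(P)>20: print("   tr",round(r["score"],2),len(P),*axis(P),'z',np.round(np.percentile(P[:,2],[5,50,95])*1000))
print(ctrl.read_state())
E
```

```text
scene campos [0.17592806 0.57642052 0.68533796]
spanner_13 0.93 [587. -49.   0.]
spanner_13 0.85 [657. -42.   1.]
   tr 0.9 530 [657.8 -42.2] [ 26.2 191.7] 5.9 [655.6 -34.1] 95.7 z [3. 6. 9.]
plug_gauge 0.58 [431. -91.   4.]
   tr 0.77 491 [426.3 -90.7] [ 20.5 107.2] 26.1 [424.3 -85.1] 116.7 z [ 9. 17. 20.]
ball_pin 0.8 [505. -41.   1.]
   tr 0.71 453 [504.5 -35.1] [105.4  25.7] 79.8 [501.5 -43.1] 77.6 z [10. 16. 28.]
red_cutters 0.6 [430.  29.   3.]
   tr 0.58 865 [432.7  32.3] [ 43.1 126.2] 13.6 [431.   36.4] 102.4 z [10. 15. 17.]
spanner_insert 0.72 [ 479. -295.   30.]
spanner_insert 0.58 [379. 141.  -1.]
   tr 0.76 2067 [ 476.5 -294.7] [ 66.6 215.3] 4.1 [ 477. -293.] 94.4 z [14. 34. 38.]
gauge_insert 0.83 [ 412. -301.   25.]
gauge_insert 0.19 [429. -94.   2.]
   tr 0.81 2207 [ 409.4 -301.8] [ 70.3 220.6] 4.8 [ 410. -298.] 95.1 z [14. 35. 38.]
pin_insert 0.83 [ 607. -282.   19.]
   tr 0.89 1715 [ 662.  -450.4] [ 109.5 1009.7] 18.5 [ 602.4 -273.7] 98.4 z [14. 35. 38.]
cutters_insert 0.82 [ 541. -290.   25.]
   tr 0.8 1911 [ 542.2 -289. ] [ 66.8 213.3] 4.5 [ 543.5 -289.9] 95.0 z [14
[... 1593 characters left out ...]
4 z [ 7. 18. 23.]
{'time': 2.1, 'joints': array([ 5.55636644e-04,  1.48968770e+01, -7.91429000e+00,  6.71890903e+01,
       -1.63537228e-03,  8.99985667e+01]), 'joint_velocities': array([ 0.01046572, -0.0753774 , -0.01977592, -0.05074156,  0.00052486,
       -0.05370471]), 'joint_efforts': array([ 1.49053963e-04, -4.05606830e+01,  2.54226691e+01,  1.33800266e-03,
        6.26084852e-05, -3.40192855e-05]), 'ee_pos': array([ 5.24987262e-01, -4.05389575e-06,  2.31293014e-01]), 'tool_rot': array([-1.79999743e+02,  1.63536584e-03,  9.00019890e+01]), 'force': array([-0.5689419 , -0.15686123,  0.79126772]), 'moment': array([0.00749873, 0.04675047, 0.01810151]), 'gripper_width': 0.08537550272490202}
```

View pics/scene0.png

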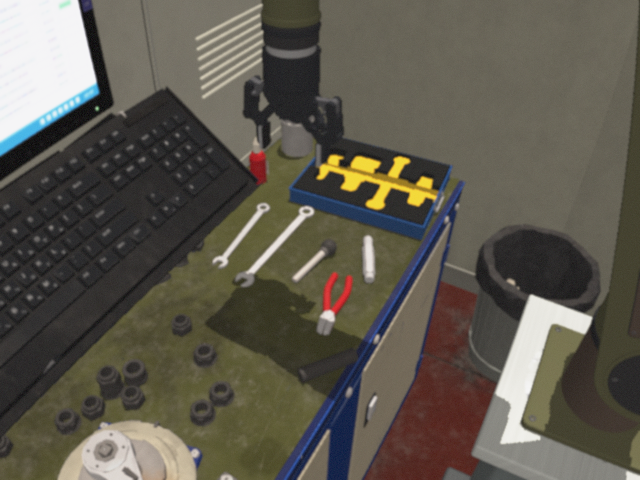

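View pics/side0.png

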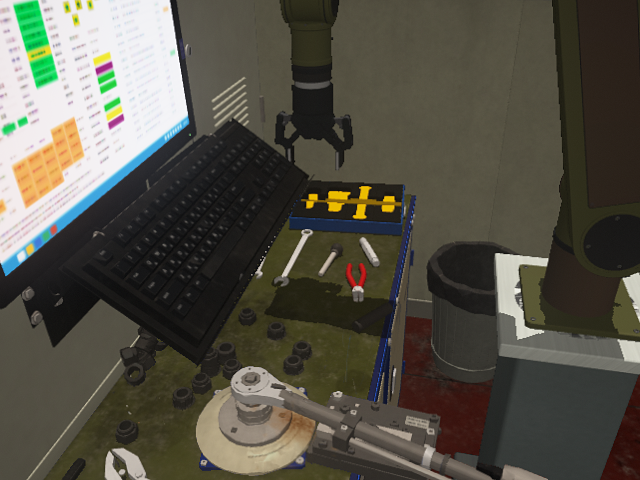

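The scene shows the tray at (370,185), with the short spanner (242,235) left of the long one (275,245). The pin's ball is at (328,245) and the cutters' handles at (338,290), both pointing towards the tray. I'll take one overview with the wrist camera.

```bash
python3 -m handwheel '[{"grip":1,"dx":0,"dy":-60,"dz":60,"turn":0},{"grip":1,"dx":0,"dy":-110,"dz":100,"turn":0},{"grip":1,"dx":0,"dy":-160,"dz":100,"turn":0},{"grip":1,"dx":0,"dy":-170,"dz":100,"turn":0},{"grip":1,"dx":0,"dy":-170,"dz":100,"turn":0}]'
cat > look.py <<'E'
import sys
from h import *
im,d,C=shot("wrist",sys.argv[1])
print("campos",np.round(-C[2].T@C[3],3),"z axis",np.round(C[2][2],2),"x axis",np.round(C[2][0],2))
for l in sys.argv[2:]:
    for r in ctrl.tip_of("wrist",l)[:2]: print(l,round(r["score"],2),np.round(w(C,r["centre"])*1000))
    for r in ctrl.trace("wrist",l)[:2]:
        m=np.array(r["region"]);P=pts(m,d,C)
        if len(P)>20: print("   tr",round(r["score"],2),len(P),*axis(P),'z',np.round(np.percentile(P[:,2],[5,50,95])*1000))
E
python3 look.py w1.png spanner_13 plug_gauge ball_pin red_cutters spanner_insert gauge_insert pin_insert cutters_insert
```

```text
time: 2.72
ee_pos: [0.5248, -0.1706, 0.3308]
tool_rot: [-180.0, -0.0, 89.9]
force: [-0.3, 0.6, -0.1]
gripper_width: 0.0854
campos [ 0.525 -0.097  0.474] z axis [-0.   -0.29 -0.96] x axis [ 1. -0.  0.]
spanner_13 0.83 [588. -47.   5.]
spanner_13 0.69 [660. -37.   2.]
   tr 0.8 1586 [660.8 -54. ] [ 26.3 158.8] 5.5 [659.9 -57.7] 95.8 z [4. 6. 8.]
   tr 0.6 1888 [586.6 -71.7] [ 26.  190.4] 1.1 [588.7 -69.2] 89.6 z [5. 6. 8.]
plug_gauge 0.87 [423. -94.   4.]
   tr 0.58 1643 [426.8 -91.1] [ 22.2 103.8] 26.2 [428.1 -89.2] 116.2 z [10. 17. 19.]
ball_pin 0.69 [503. -35.   0.]
ball_pin 0.22 [ 410. -293.   22.]
   tr 0.77 1430 [502.3 -35.8] [108.3  27.3] 85.9 [505.1 -43.9] 80.6 z [11. 17. 29.]
   tr 0.55 1337 [442.   -3.3] [44.2 57.5] 9.7 [442.1  -4.3] 121.4 z [ 6. 14. 16.]
spanner_insert 0.84 [ 476. -293.   27.]
   tr 0.59 8764 [ 477.3 -292.9] [ 67.8 214. ] 4.5 [ 476.6 -288.4] 94.4 z [13. 32. 36.]
gauge_insert 0.59 [ 409. -297.   23.]
   tr 0.57 8654 [ 411.1 -299.6] [ 68.5 212.7] 4.6 [ 410.5 -293.7] 94.3 z [13. 35. 37.]
pin_insert 0.58 [ 606. -281.   16.]
pin_insert 0.56 [505. -34.  -4.]
   tr 0.85 8726 [ 608.6 -282.9] [ 67.7 211.7] 4.8 [ 608.1 -278.1] 94.6 z [13. 35. 37.]
cutters_insert 0.7 [ 541. -290.   24.]
cutters_insert 0.68 [502. -37.  -3.]
   tr 0.56 8752 [ 543.2 -288.4] [ 66.6 212.2] 4.1 [ 542.7 -283.9] 94.3 z [13. 30. 37.]
```

View pics/w1.png

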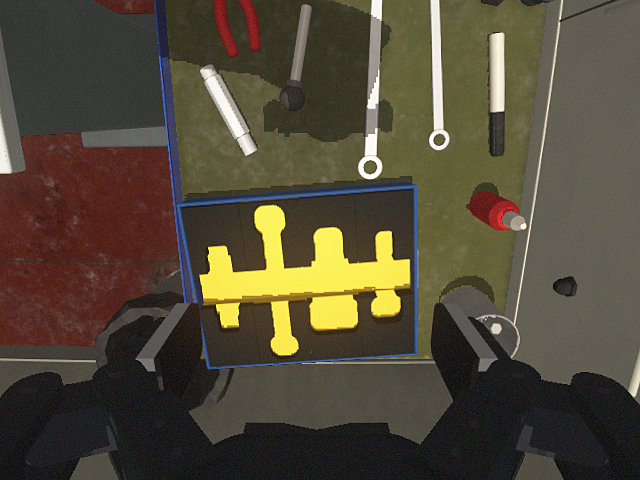

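The wrist view (image up = +y, right = +x) shows the recesses left to right: gauge (225,285), spanner (275,280), cutters (332,280), pin (385,275). The wide ends for ball and handles are at the bottom (−y). I'll measure the recess centres and then go over the short spanner.

```bash
python3 - <<'E'
from h import *
im,d,C=shot("wrist"); hsv=cv2.cvtColor(im,cv2.COLOR_RGB2HSV)
m=cv2.inRange(hsv,(22,120,90),(36,255,255))>0
P=pts(m,d,C)*1000
a=np.radians(4.5); O=np.array([510,-291.]); X=np.array([np.cos(a),np.sin(a)]);Y=np.array([-X[1],X[0]])
q=np.c_[(P[:,:2]-O)@X,(P[:,:2]-O)@Y,P[:,2]]
tr=q[q[:,2]<16]; print("trough x",np.percentile(tr[:,0],[.5,99.5]),"y",np.percentile(tr[:,1],[1,99]),"floor",np.median(tr[:,2]))
for n,c in zip("gauge spanner cutters pin".split(),(-99,-33,33,99)):
    k=(abs(q[:,0]-c)<33)&(abs(q[:,1])>25)&(q[:,2]>14.5)&(q[:,2]<32); s=q[k]
    print(n,"yext",np.round(np.percentile(s[:,1],[.5,99.5]),1),"z",np.median(s[:,2]).round(1))
    for y0 in range(-100,100,10):
        t=s[abs(s[:,1]-y0)<5]
        if len(t)>30: lo,hi=np.percentile(t[:,0],[1,99]);print("  ",y0,round(lo,1),round(hi,1),"mid",round((lo+hi)/2,1))
E
python3 -m handwheel '[{"grip":0,"dx":60,"dy":50,"dz":-30,"turn":3},{"grip":0,"dx":110,"dy":100,"dz":-80,"turn":5.8},{"grip":0,"dx":135,"dy":130,"dz":-140,"turn":5.8},{"grip":0,"dx":135,"dy":130,"dz":-180,"turn":5.8},{"grip":0,"dx":135,"dy":130,"dz":-180,"turn":5.8}]'
python3 look.py w2.png spanner_13
```

```text
trough x [-131.93023523  258.51087794] y [-113.48856692  261.91887357] floor 13.040968062691057
gauge yext [-56.4  52.6] z 23.3
   -50 -112.8 -89.9 mid -101.4
   -40 -111.8 -87.1 mid -99.5
   -30 -114.8 -87.3 mid -101.0
   30 -113.7 -87.1 mid -100.4
   40 -114.8 -87.7 mid -101.3
   50 -112.2 -90.0 mid -101.1
spanner yext [-98.7  97.6] z 27.4
   -100 -45.9 -18.7 mid -32.3
   -90 -50.1 -16.7 mid -33.4
   -80 -49.8 -16.9 mid -33.3
   -70 -46.1 -22.0 mid -34.0
   -60 -44.1 -23.2 mid -33.7
   -50 -44.2 -23.3 mid -33.8
   -40 -43.9 -23.2 mid -33.6
   -30 -44.3 -23.3 mid -33.8
   30 -44.1 -23.3 mid -33.7
   40 -44.1 -23.3 mid -33.7
   50 -44.0 -11.3 mid -27.6
   60 -44.1 -23.2 mid -33.7
   70 -49.8 -17.0 mid -33.4
   80 -51.1 -16.2 mid -33.7
   90 -50.3 -16.9 mid -33.6
cutters yext [-68.6  64.1] z 23.5
   -70 4.7 58.6 mid 31.6
   -60 3.9 62.7 mid 33.3
   -50 3.3 62.1 mid 32.7
   -40 2.9 62.5 mid 32.7
   -30 5.0 59.1 mid 32.1
   30 15.9 49.8 mid 32.9
   40 16.0 49.7 mid 32.9
   50 16.5 50.1 mid 33.3
   60 17.3 48.4 mid 32.9
pin yext [-58.9  53.2] z 17.4
   -60 83.7 113.6 mid 98.6
   -50 82.1 116.9 mid 99.5
   -40 82.3 117.5 mid 99.9
   -30 87.6 114.3 mid 100.9
   30 90.9 109.5 mid 100.2
   40 91.1 109.8 mid 100.4
   50 91.7 109.9 mid 100.8
time: 4.25
ee_pos: [0.6584, -0.0383, 0.1465]
tool_rot: [-179.6, -0.1, 95.9]
force: [-1.0, -0.0, 0.5]
gripper_width: 0.0429
campos [0.652 0.035 0.29 ] z axis [ 0.02 -0.29 -0.96] x axis [ 0.99  0.1  -0.01]
spanner_13 0.8 [658. -39.   3.]
spanner_13 0.8 [589. -46.   5.]
   tr 0.89 4500 [593.  -29.9] [ 29.4 198.4] 1.8 [589.3 -15.3] 89.5 z [5. 6. 8.]
   tr 0.66 3787 [657.5 -39.4] [ 25.6 188.2] 5.5 [657.3 -32.8] 96.3 z [5. 6. 8.]
```

View pics/w2.png

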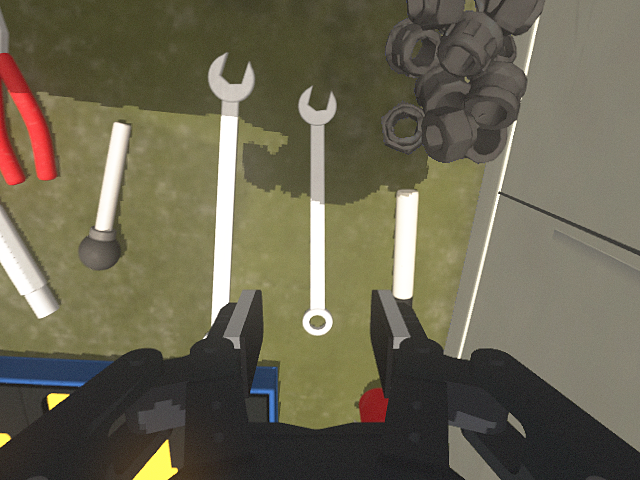

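The short spanner is centred between the fingers (column 317, y 85–335), and nothing is in the fingers' way. Next I descend.

```bash
cat > st.py <<'E'
from h import *
s=ctrl.read_state(); print(s["time"],np.round(s["ee_pos"]*1000,1),np.round(s["tool_rot"],2),np.round(s["force"],1),s["gripper_width"])
E
python3 st.py; python3 -m handwheel '[{"grip":0,"dx":-2,"dy":0,"dz":-60,"turn":0},{"grip":0,"dx":-2,"dy":0,"dz":-105,"turn":0},{"grip":0,"dx":-2,"dy":0,"dz":-125,"turn":0},{"grip":0,"dx":-2,"dy":0,"dz":-125,"turn":0},{"grip":0,"dx":-2,"dy":0,"dz":-125,"turn":0}]'; python3 st.py
```

```text
4.4 [659.1 -39.7 149.8] [-1.798e+02 -2.000e-02  9.584e+01] [-0.2 -0.3  0.2] 0.042572910900794465
time: 5.03
ee_pos: [0.6598, -0.0406, 0.0288]
tool_rot: [179.8, 0.0, 95.8]
force: [0.4, 0.7, 0.3]
gripper_width: 0.0426
5.025 [659.8 -40.6  28.8] [1.7977e+02 4.0000e-02 9.5760e+01] [0.4 0.7 0.3] 0.042586345427043086
```

```bash
python3 -m handwheel '[{"grip":0,"dx":0,"dy":0,"dz":-15,"turn":0},{"grip":0,"dx":0,"dy":0,"dz":-23,"turn":0},{"grip":0,"dx":0,"dy":0,"dz":-24,"turn":0},{"grip":-0.5,"dx":0,"dy":0,"dz":-24,"turn":0},{"grip":-0.5,"dx":0,"dy":0,"dz":-24,"turn":0},{"grip":-1,"dx":0,"dy":0,"dz":-24,"turn":0},{"grip":-1,"dx":0,"dy":0,"dz":-24,"turn":0},{"grip":-1,"dx":0,"dy":0,"dz":-24,"turn":0},{"grip":-1,"dx":0,"dy":0,"dz":-24,"turn":0}]'; python3 st.py
```

```text
time: 6.15
ee_pos: [0.6583, -0.04, 0.0028]
tool_rot: [180.0, 0.0, 95.8]
force: [-0.4, 0.2, 5.0]
gripper_width: 0.008
6.15 [658.3 -40.    2.8] [1.7996e+02 1.0000e-02 9.5800e+01] [-0.4  0.2  5. ] 0.007986252000187032
```

```bash
python3 -m handwheel '[{"grip":-1,"dx":0,"dy":0,"dz":0,"turn":0},{"grip":-1,"dx":0,"dy":0,"dz":2,"turn":0},{"grip":-1,"dx":0,"dy":0,"dz":20,"turn":0},{"grip":-1,"dx":0,"dy":0,"dz":60,"turn":0},{"grip":-1,"dx":0,"dy":0,"dz":60,"turn":0}]'; python3 look.py w3.png spanner_13
```

```text
time: 6.78
ee_pos: [0.6613, -0.0402, 0.0666]
tool_rot: [179.6, 0.1, 95.8]
force: [0.7, -0.0, -1.2]
gripper_width: 0.0085
campos [0.653 0.033 0.21 ] z axis [ 0.04 -0.29 -0.96] x axis [0.99 0.1  0.01]
spanner_13 0.74 [589. -51.   4.]
spanner_13 0.67 [659. -40.  66.]
   tr 0.69 11159 [666.9 -39.1] [ 37.7 212.9] 8.7 [657.8  -6.5] 96.2 z [69. 70. 72.]
   tr 0.67 8819 [600.2 -46.2] [ 51.6 232.7] 1.3 [589.4  -7.8] 89.3 z [4. 6. 8.]
```

View pics/w3.png

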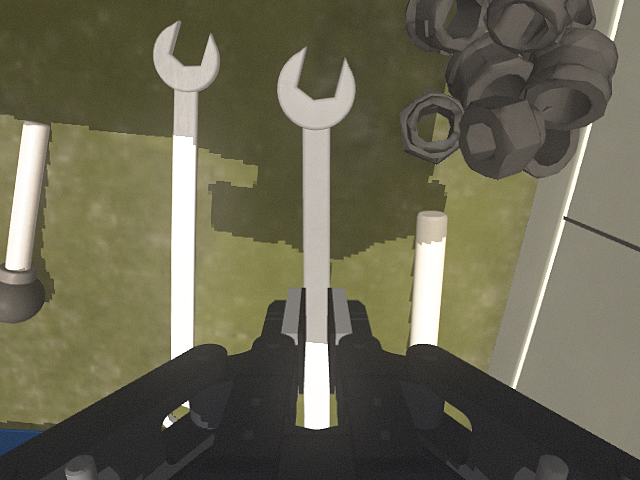

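```bash
python3 -m handwheel '[{"grip":-1,"dx":-25,"dy":-25,"dz":30,"turn":0},{"grip":-1,"dx":-55,"dy":-70,"dz":40,"turn":-0.6},{"grip":-1,"dx":-90,"dy":-120,"dz":40,"turn":-1.2},{"grip":-1,"dx":-125,"dy":-170,"dz":40,"turn":-1.2},{"grip":-1,"dx":-155,"dy":-215,"dz":40,"turn":-1.2},{"grip":-1,"dx":-175,"dy":-245,"dz":25,"turn":-1.2},{"grip":-1,"dx":-182,"dy":-254,"dz":0,"turn":-1.2},{"grip":-1,"dx":-182,"dy":-254,"dz":-15,"turn":-1.2},{"grip":-1,"dx":-182,"dy":-254,"dz":-15,"turn":-1.2},{"grip":-1,"dx":-182,"dy":-254,"dz":-15,"turn":-1.2}]'; python3 look.py w4.png spanner_13 spanner_insert
```

```text
time: 8.18
ee_pos: [0.4768, -0.2935, 0.0475]
tool_rot: [180.0, 0.0, 94.7]
force: [0.6, -0.0, -1.7]
gripper_width: 0.0085
campos [ 0.471 -0.22   0.191] z axis [ 0.02 -0.29 -0.96] x axis [1.   0.08 0.  ]
spanner_13 0.97 [ 476. -293.   48.]
   tr 0.81 11007 [ 473.8 -282.4] [ 28.4 168.2] 2.0 [ 474.  -260.3] 95.1 z [50. 51. 53.]
   tr 0.76 885 [ 589.9 -163.9] [28.3  8.3] 7.3 [ 587.2 -164.3] -173.7 z [4. 7. 9.]
spanner_insert 0.7 [ 476. -290.   31.]
   tr 0.7 37808 [ 475.5 -279.6] [ 66.6 182.7] 4.5 [ 472.5 -240.7] 94.1 z [13. 35. 36.]
```

View pics/w4.png

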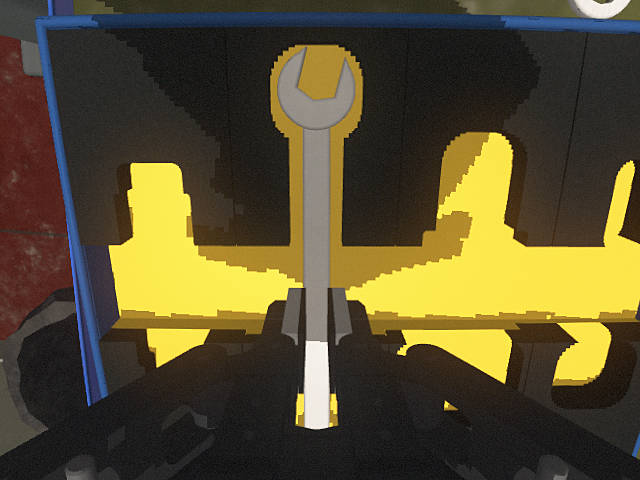

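The spanner's jaw (320,90) is centred in its pocket. I'll lower and release.

```bash
python3 -m handwheel '[{"grip":-1,"dx":0,"dy":0,"dz":-10,"turn":0},{"grip":-1,"dx":0,"dy":0,"dz":-15,"turn":0},{"grip":-1,"dx":0,"dy":0,"dz":-17,"turn":0},{"grip":-1,"dx":0,"dy":0,"dz":-17,"turn":0},{"grip":-1,"dx":0,"dy":0,"dz":-17,"turn":0}]'; python3 -m handwheel '[{"grip":-0.5,"dx":0,"dy":0,"dz":0,"turn":0},{"grip":-0.5,"dx":0,"dy":0,"dz":0,"turn":0},{"grip":-0.5,"dx":0,"dy":0,"dz":0,"turn":0},{"grip":-0.5,"dx":0,"dy":0,"dz":30,"turn":0},{"grip":0,"dx":0,"dy":0,"dz":85,"turn":0},{"grip":0,"dx":-30,"dy":50,"dz":125,"turn":5},{"grip":0,"dx":-45,"dy":110,"dz":125,"turn":15},{"grip":0,"dx":-51,"dy":160,"dz":125,"turn":21.6},{"grip":0,"dx":-51,"dy":203,"dz":115,"turn":21.6},{"grip":0,"dx":-51,"dy":203,"dz":115,"turn":21.6},{"grip":0,"dx":-51,"dy":203,"dz":115,"turn":21.6}]';python3 look.py w5.png plug_gauge spanner_13
```

```text
time: 9.05
ee_pos: [0.4761, -0.2941, 0.0303]
tool_rot: [180.0, 0.0, 94.6]
force: [0.6, 0.1, -2.6]
gripper_width: 0.0081
time: 10.42
ee_pos: [0.4254, -0.0913, 0.1456]
tool_rot: [180.0, 0.0, 116.2]
force: [0.2, -0.7, -0.1]
gripper_width: 0.0427
campos [ 0.393 -0.025  0.289] z axis [ 0.13 -0.26 -0.96] x axis [0.9  0.44 0.  ]
plug_gauge 0.65 [423. -92.   4.]
   tr 0.67 3741 [428.6 -93.4] [ 22.1 110.9] 27.8 [425.5 -87.4] 116.5 z [10. 17. 19.]
spanner_13 0.71 [587. -48.   0.]
   tr 0.96 5081 [572.4 -29.9] [191.3 155.8] 56.2 [587.4 -26.4] 89.5 z [4. 6. 8.]
   tr 0.79 937 [ 454.3 -164.8] [ 26.7 177.1] 17.8 [ 469.2 -219.6] 100.3 z [30. 34. 35.]
```

View pics/w5.png

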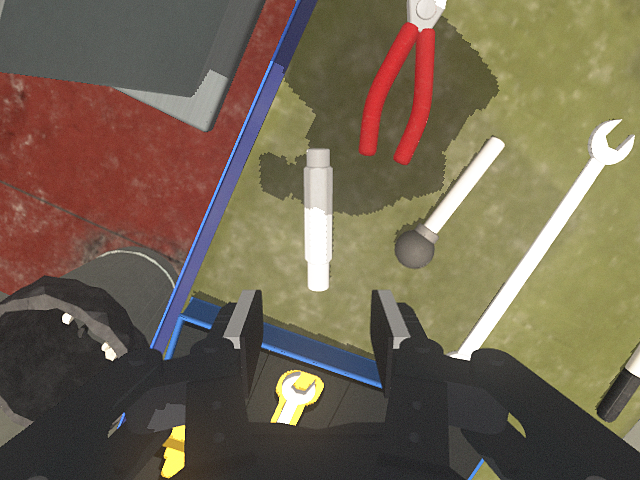

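The plug gauge (318,220) is aligned and centred between the fingers, and the short spanner's ring is in its pocket (300,390). I'll grasp the gauge.

```bash
python3 -m handwheel '[{"grip":0,"dx":0,"dy":0,"dz":-60,"turn":0},{"grip":0,"dx":0,"dy":0,"dz":-110,"turn":0},{"grip":0,"dx":0,"dy":0,"dz":-135,"turn":0},{"grip":0,"dx":0,"dy":0,"dz":-140,"turn":0},{"grip":-1,"dx":0,"dy":0,"dz":-140,"turn":0},{"grip":-1,"dx":0,"dy":0,"dz":-140,"turn":0},{"grip":-1,"dx":0,"dy":0,"dz":-140,"turn":0},{"grip":-1,"dx":0,"dy":0,"dz":-140,"turn":0},{"grip":-1,"dx":0,"dy":0,"dz":-140,"turn":0}]'; python3 -m handwheel '[{"grip":-1,"dx":0,"dy":0,"dz":0,"turn":0},{"grip":-1,"dx":0,"dy":0,"dz":10,"turn":0},{"grip":-1,"dx":0,"dy":0,"dz":60,"turn":0},{"grip":-1,"dx":0,"dy":0,"dz":60,"turn":0},{"grip":-1,"dx":0,"dy":0,"dz":60,"turn":0}]'; python3 look.py w6.png plug_gauge
```

```text
time: 11.8
ee_pos: [0.4261, -0.0914, 0.0063]
tool_rot: [179.9, 0.1, 116.2]
force: [-0.6, -1.2, 6.0]
gripper_width: 0.0172
time: 12.42
ee_pos: [0.4247, -0.0909, 0.0653]
tool_rot: [180.0, -0.0, 116.2]
force: [-0.6, 1.0, -1.9]
gripper_width: 0.0171
campos [ 0.392 -0.025  0.208] z axis [ 0.13 -0.26 -0.96] x axis [0.9  0.44 0.  ]
plug_gauge 0.85 [422. -92.  62.]
   tr 0.57 11708 [ 438.6 -115.3] [ 28.6 161.4] 27.0 [421.3 -83.3] 116.3 z [70. 76. 78.]
```

View pics/w6.png

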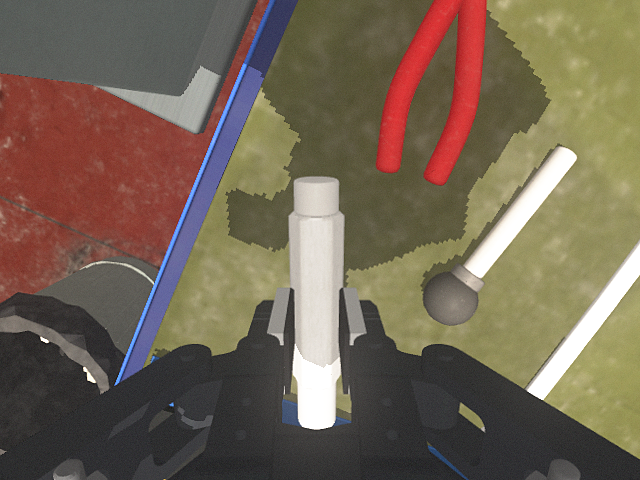

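The gauge is held straight and lifted. Now I carry it to its insert.

```bash
python3 -m handwheel '[{"grip":-1,"dx":0,"dy":-30,"dz":30,"turn":-5},{"grip":-1,"dx":-5,"dy":-80,"dz":40,"turn":-12},{"grip":-1,"dx":-10,"dy":-130,"dz":40,"turn":-18},{"grip":-1,"dx":-15,"dy":-175,"dz":30,"turn":-21.6},{"grip":-1,"dx":-15,"dy":-208,"dz":10,"turn":-21.6},{"grip":-1,"dx":-15,"dy":-208,"dz":-12,"turn":-21.6},{"grip":-1,"dx":-15,"dy":-208,"dz":-12,"turn":-21.6},{"grip":-1,"dx":-15,"dy":-208,"dz":-12,"turn":-21.6}]'; python3 look.py w7.png plug_gauge gauge_insert
```

```text
time: 13.58
ee_pos: [0.4097, -0.2984, 0.0531]
tool_rot: [-179.9, -0.1, 94.6]
force: [1.0, -1.2, -1.6]
gripper_width: 0.0169
campos [ 0.404 -0.225  0.196] z axis [ 0.02 -0.29 -0.96] x axis [1.   0.08 0.  ]
plug_gauge 0.74 [ 407. -301.   49.]
   tr 0.83 11633 [ 411.  -297.6] [ 22.9 103.9] 4.6 [ 409.2 -290. ] 94.7 z [58. 64. 66.]
   tr 0.56 37107 [ 410.8 -283.1] [ 70.4 179.6] 4.5 [ 406.7 -241.5] 95.1 z [13. 35. 37.]
```

View pics/w7.png

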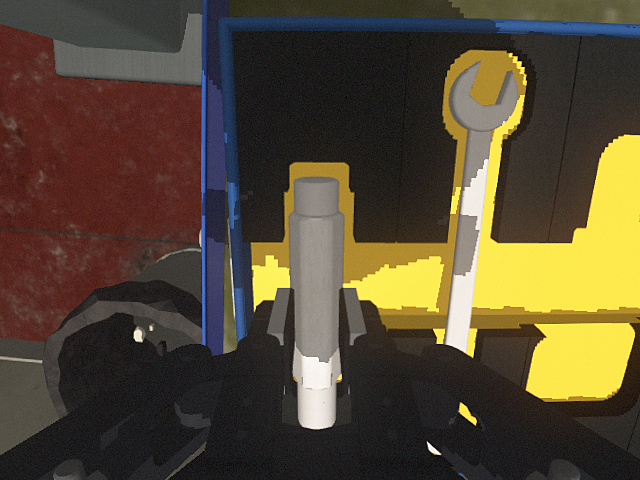

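```bash
python3 -m handwheel '[{"grip":-1,"dx":-1,"dy":-1,"dz":-12,"turn":0},{"grip":-1,"dx":-1,"dy":-1,"dz":-21,"turn":0},{"grip":-1,"dx":-1,"dy":-1,"dz":-24,"turn":0},{"grip":-1,"dx":-1,"dy":-1,"dz":-24,"turn":0},{"grip":-1,"dx":-1,"dy":-1,"dz":-24,"turn":0}]'; python3 -m handwheel '[{"grip":-0.42,"dx":0,"dy":0,"dz":0,"turn":0},{"grip":-0.42,"dx":0,"dy":0,"dz":0,"turn":0},{"grip":-0.42,"dx":0,"dy":0,"dz":0,"turn":0},{"grip":-0.42,"dx":0,"dy":0,"dz":30,"turn":0},{"grip":0,"dx":0,"dy":0,"dz":85,"turn":0},{"grip":0,"dx":30,"dy":50,"dz":120,"turn":-7},{"grip":0,"dx":55,"dy":105,"dz":120,"turn":-14},{"grip":0,"dx":75,"dy":160,"dz":120,"turn":-14},{"grip":0,"dx":90,"dy":215,"dz":120,"turn":-14},{"grip":0,"dx":94,"dy":263,"dz":120,"turn":-14},{"grip":0,"dx":94,"dy":263,"dz":120,"turn":-14},{"grip":0,"dx":94,"dy":263,"dz":120,"turn":-14}]';python3 look.py w8.png ball_pin
```

```text
time: 14.45
ee_pos: [0.4082, -0.2994, 0.0293]
tool_rot: [-179.9, -0.1, 94.6]
force: [-2.9, 1.9, 5.0]
gripper_width: 0.0172
time: 15.95
ee_pos: [0.503, -0.0372, 0.1492]
tool_rot: [-180.0, 0.0, 80.6]
force: [-0.3, -0.2, -0.6]
gripper_width: 0.0426
campos [0.515 0.036 0.292] z axis [-0.05 -0.29 -0.96] x axis [ 0.99 -0.16  0.  ]
ball_pin 0.76 [506. -35.   0.]
ball_pin 0.23 [ 608. -286.   18.]
   tr 0.79 3088 [503.5 -40.5] [118.4  30. ] 81.3 [504.5 -42.1] 79.8 z [ 9. 17. 28.]
   tr 0.66 2092 [122.6 233.3] [ 62.9 566.7] 62.7 [366.8 120.2] 156.2 z [ 9. 20. 23.]
```

View pics/w8.png

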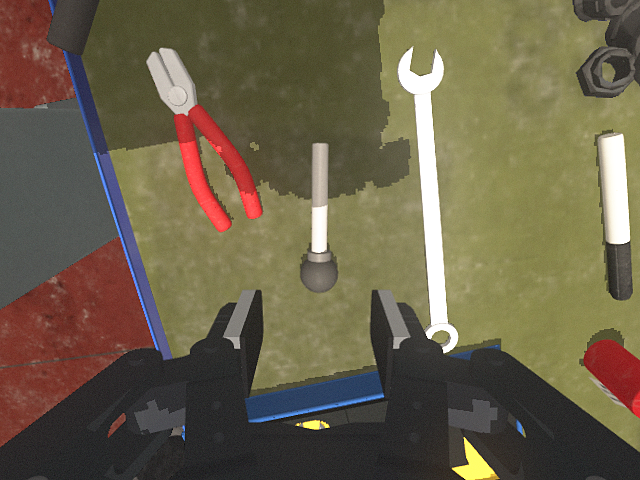

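The pin is aligned at column 319, ball at (319,270), shaft end at (320,145). I'll measure its ball and shaft end along the axis.

```bash
cat > pin.py <<'E'
from h import *
im,d,C=shot("wrist"); s=ctrl.read_state(); m=np.array(ctrl.trace("wrist","ball_pin")[0]["region"])
P=pts(m,d,C)*1000; a=np.radians(s["tool_rot"][2]-90); T=s["ee_pos"]*1000
Y=np.array([-np.sin(a),np.cos(a)]);X=np.array([np.cos(a),np.sin(a)])
q=np.c_[(P[:,:2]-T[:2])@X,(P[:,:2]-T[:2])@Y,P[:,2]]
q=q[(abs(q[:,0])<18)&(q[:,2]>5)]
print("pin frame rel TCP: y ext",np.percentile(q[:,1],[.5,2,98,99.5]).round(1))
t=q[q[:,2]>q[:,2].max()-3]; print("ball top",q[:,2].max(),t.mean(0).round(1))
for y in range(-15,70,8):
    k=q[abs(q[:,1]-y)<4]
    if len(k)>5: print(y,k.mean(0).round(1),"ztop",np.percentile(k[:,2],95).round(1))
E
python3 pin.py
```

```text
pin frame rel TCP: y ext [-48.  -45.9  54.1  56.1]
ball top 30.741623186009853 [  2.1 -38.7  28.7]
-15 [  2.2 -15.1  17.8] ztop 19.7
-7 [ 2.3 -7.  17. ] ztop 19.0
1 [ 2.5  0.9 16.1] ztop 18.1
9 [ 2.5  9.  15.3] ztop 17.4
17 [ 2.5 16.9 14.9] ztop 16.6
25 [ 2.5 24.9 13.9] ztop 15.8
33 [ 2.5 33.  13.2] ztop 14.9
41 [ 2.6 41.  12.2] ztop 14.2
49 [ 2.4 48.9 11.6] ztop 13.7
57 [ 2.2 54.9 11.1] ztop 12.8
```

```bash
python3 -m handwheel '[{"grip":0,"dx":2,"dy":1,"dz":-60,"turn":0},{"grip":0,"dx":2,"dy":1,"dz":-110,"turn":0},{"grip":0,"dx":2,"dy":1,"dz":-135,"turn":0},{"grip":0,"dx":2,"dy":1,"dz":-145,"turn":0},{"grip":-1,"dx":2,"dy":1,"dz":-145,"turn":0},{"grip":-1,"dx":2,"dy":1,"dz":-145,"turn":0},{"grip":-1,"dx":2,"dy":1,"dz":-145,"turn":0},{"grip":-1,"dx":2,"dy":1,"dz":-145,"turn":0},{"grip":-1,"dx":2,"dy":1,"dz":-145,"turn":0}]'; python3 -m handwheel '[{"grip":-1,"dx":0,"dy":0,"dz":0,"turn":0},{"grip":-1,"dx":0,"dy":0,"dz":10,"turn":0},{"grip":-1,"dx":0,"dy":0,"dz":60,"turn":0},{"grip":-1,"dx":0,"dy":0,"dz":60,"turn":0},{"grip":-1,"dx":0,"dy":0,"dz":60,"turn":0}]'; python3 pin.py
```

```text
time: 17.32
ee_pos: [0.5062, -0.0363, 0.0054]
tool_rot: [179.9, 0.0, 80.6]
force: [-0.2, -1.8, 6.1]
gripper_width: 0.0086
time: 17.95
ee_pos: [0.5046, -0.0358, 0.0642]
tool_rot: [-180.0, -0.0, 80.6]
force: [0.1, 0.4, -0.7]
gripper_width: 0.0088
pin frame rel TCP: y ext [-37.9 -36.8  53.4  54.3]
ball top 139.42851766368327 [  1.6  10.2 138.7]
-15 [  0.8 -14.9  76.5] ztop 77.8
-7 [ 0.7 -7.  76.7] ztop 77.5
1 [ 0.7  1.1 75.3] ztop 76.6
9 [ 1.1  9.2 75.1] ztop 76.0
17 [ 0.9 17.  73.1] ztop 74.9
25 [ 1.  25.  72.4] ztop 74.2
33 [ 1.1 33.  71.7] ztop 73.5
41 [ 1. 41. 71.] ztop 72.7
49 [ 1.2 49.  70.2] ztop 72.0
57 [ 1.2 53.9 69. ] ztop 71.4
```

```bash
python3 - <<'E'
from h import *
for c in("scene","side","wrist"):
    im,d,C=shot(c); P=pts(np.ones(d.shape,bool),d,C)*1000
    for x0 in range(640,760,20):
        k=P[(abs(P[:,0]-x0-10)<10)&(P[:,1]>-420)&(P[:,1]<-170)&(P[:,2]>45)&(P[:,2]<400)]
        if len(k)>5: print(c,x0,len(k),"y",np.percentile(k[:,1],[2,98]).round(),"z",np.percentile(k[:,2],[2,98]).round())
E
python3 -m handwheel '[{"grip":-1,"dx":10,"dy":-40,"dz":30,"turn":8},{"grip":-1,"dx":35,"dy":-85,"dz":40,"turn":17},{"grip":-1,"dx":60,"dy":-130,"dz":40,"turn":24},{"grip":-1,"dx":80,"dy":-170,"dz":40,"turn":24},{"grip":-1,"dx":80,"dy":-170,"dz":40,"turn":24}]'; python3 look.py w9.png
```

```text
scene 700 190 y [-315. -186.] z [45. 83.]
scene 720 325 y [-318. -184.] z [ 46. 103.]
scene 740 173 y [-371. -196.] z [ 51. 129.]
time: 18.82
ee_pos: [0.5863, -0.209, 0.1032]
tool_rot: [180.0, 0.1, 104.4]
force: [-0.7, 0.5, -1.6]
gripper_width: 0.0089
campos [ 0.568 -0.137  0.246] z axis [ 0.07 -0.28 -0.96] x axis [0.97 0.25 0.  ]
```

View pics/w9.png

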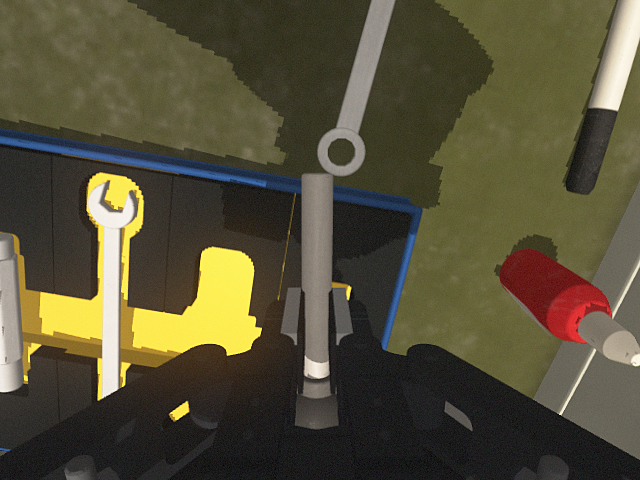

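The pin is held straight, shaft end at (317,178). The turn was 10° too far, so I correct that now. Obstacles start only at x > 700 mm, so the descent is clear.

```bash
python3 -m handwheel '[{"grip":-1,"dx":10,"dy":-30,"dz":0,"turn":-5},{"grip":-1,"dx":24.5,"dy":-77.5,"dz":-15,"turn":-10},{"grip":-1,"dx":24.5,"dy":-77.5,"dz":-44,"turn":-10},{"grip":-1,"dx":24.5,"dy":-77.5,"dz":-50,"turn":-10},{"grip":-1,"dx":24.5,"dy":-77.5,"dz":-50,"turn":-10},{"grip":-1,"dx":24.5,"dy":-77.5,"dz":-50,"turn":-10}]'; python3 look.py w10.png pin_insert; python3 pin.py
```

```text
time: 19.62
ee_pos: [0.6101, -0.2828, 0.0556]
tool_rot: [179.9, 0.0, 94.7]
force: [0.2, -0.7, -1.3]
gripper_width: 0.0087
campos [ 0.604 -0.209  0.199] z axis [ 0.03 -0.29 -0.96] x axis [1.   0.08 0.  ]
pin_insert 0.78 [ 610. -283.   16.]
   tr 0.7 38354 [ 605.9 -246.7] [ 67.8 137.1] 4.6 [ 603.4 -227.6] 92.2 z [13. 35. 37.]
pin frame rel TCP: y ext [-37.9 -36.9  53.3  54.3]
ball top 131.3520776985088 [  2.6  10.4 130.5]
-15 [  0.4 -15.1  68. ] ztop 69.2
-7 [ 0.4 -6.9 68.4] ztop 69.3
1 [ 0.4  1.  65.8] ztop 67.8
9 [ 0.6  9.1 66.2] ztop 72.6
17 [ 0.4 17.  64.4] ztop 66.2
25 [ 0.5 25.  63.4] ztop 65.5
33 [ 0.7 33.  62.8] ztop 64.8
41 [ 0.6 41.  62.3] ztop 64.0
49 [ 0.7 49.  60.6] ztop 63.3
57 [ 0.6 53.9 60.3] ztop 62.7
```

View pics/w10.png

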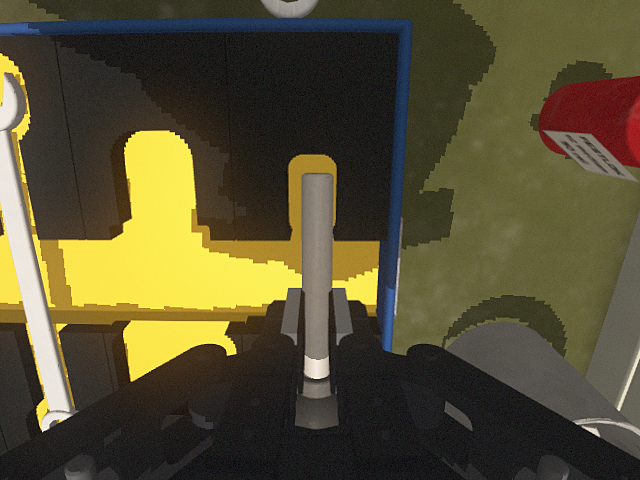

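```bash
python3 -m handwheel '[{"grip":-1,"dx":-1.5,"dy":0,"dz":-12,"turn":0},{"grip":-1,"dx":-1.5,"dy":0,"dz":-24,"turn":0},{"grip":-1,"dx":-1.5,"dy":0,"dz":-31,"turn":0},{"grip":-1,"dx":-1.5,"dy":0,"dz":-32,"turn":0},{"grip":-1,"dx":-1.5,"dy":0,"dz":-32,"turn":0}]'; python3 -m handwheel '[{"grip":-0.5,"dx":0,"dy":0,"dz":0,"turn":0},{"grip":-0.5,"dx":0,"dy":0,"dz":0,"turn":0},{"grip":-0.5,"dx":0,"dy":0,"dz":0,"turn":0},{"grip":-0.5,"dx":0,"dy":0,"dz":30,"turn":0},{"grip":0,"dx":0,"dy":0,"dz":85,"turn":0},{"grip":0.4,"dx":-40,"dy":45,"dz":130,"turn":2},{"grip":0.4,"dx":-75,"dy":95,"dz":130,"turn":5},{"grip":0.4,"dx":-110,"dy":145,"dz":130,"turn":8},{"grip":0.4,"dx":-140,"dy":195,"dz":130,"turn":8},{"grip":0.4,"dx":-165,"dy":245,"dz":130,"turn":8},{"grip":0.4,"dx":-175,"dy":290,"dz":130,"turn":8},{"grip":0.4,"dx":-176,"dy":314,"dz":130,"turn":8}]';python3 look.py w11.png red_cutters
```

```text
time: 20.5
ee_pos: [0.6069, -0.283, 0.0225]
tool_rot: [-179.9, -0.1, 94.6]
force: [-3.4, 0.7, 5.2]
gripper_width: 0.009
time: 22.0
ee_pos: [0.4308, 0.0323, 0.1525]
tool_rot: [180.0, -0.0, 102.7]
force: [-0.4, -0.1, -0.4]
gripper_width: 0.06
campos [0.415 0.104 0.296] z axis [ 0.06 -0.28 -0.96] x axis [0.98 0.22 0.  ]
red_cutters 0.77 [435.  31.  -0.]
   tr 0.62 5270 [434.9  29.9] [ 44.9 133.3] 11.6 [433.1  33.1] 102.9 z [11. 14. 16.]
```

View pics/w11.png

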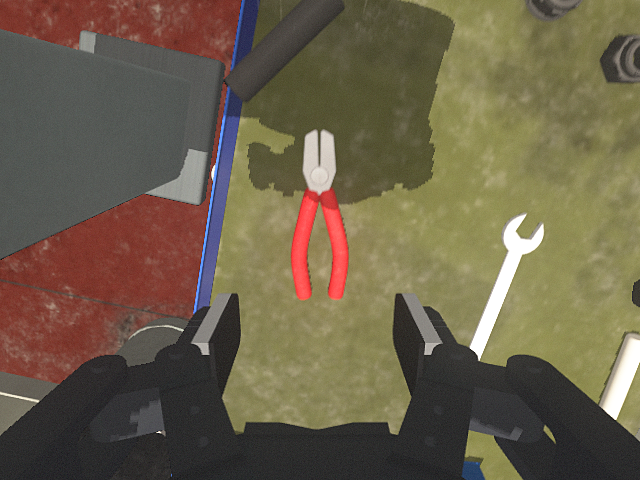

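The cutters (320,220) are aligned, jaws up at (320,150). I'll grasp them at mid-length.

```bash
python3 -m handwheel '[{"grip":0.4,"dx":3,"dy":0,"dz":-60,"turn":0},{"grip":0.4,"dx":3,"dy":0,"dz":-110,"turn":0},{"grip":0.4,"dx":3,"dy":0,"dz":-138,"turn":0},{"grip":0.4,"dx":3,"dy":0,"dz":-148,"turn":0},{"grip":-1,"dx":3,"dy":0,"dz":-148,"turn":0},{"grip":-1,"dx":3,"dy":0,"dz":-148,"turn":0},{"grip":-1,"dx":3,"dy":0,"dz":-148,"turn":0},{"grip":-1,"dx":3,"dy":0,"dz":-148,"turn":0},{"grip":-1,"dx":3,"dy":0,"dz":-148,"turn":0}]'; python3 -m handwheel '[{"grip":-1,"dx":0,"dy":0,"dz":0,"turn":0},{"grip":-1,"dx":0,"dy":0,"dz":10,"turn":0},{"grip":-1,"dx":0,"dy":0,"dz":60,"turn":0},{"grip":-1,"dx":0,"dy":0,"dz":60,"turn":0},{"grip":-1,"dx":0,"dy":0,"dz":60,"turn":0}]'; python3 look.py w12.png red_cutters
```

```text
time: 23.28
ee_pos: [0.4363, 0.0304, 0.0052]
tool_rot: [179.9, 0.0, 102.6]
force: [0.2, -0.2, 6.6]
gripper_width: 0.0358
time: 23.9
ee_pos: [0.4346, 0.0306, 0.0643]
tool_rot: [-180.0, -0.0, 102.6]
force: [-0.0, -0.5, -1.5]
gripper_width: 0.0365
campos [0.419 0.103 0.207] z axis [ 0.06 -0.28 -0.96] x axis [0.98 0.22 0.  ]
red_cutters 0.69 [433.  34.  62.]
   tr 0.6 3602 [592.4 -15.5] [ 31.3 172.3] 2.7 [587.5  30.2] 90.2 z [4. 6. 8.]
```

View pics/w12.png

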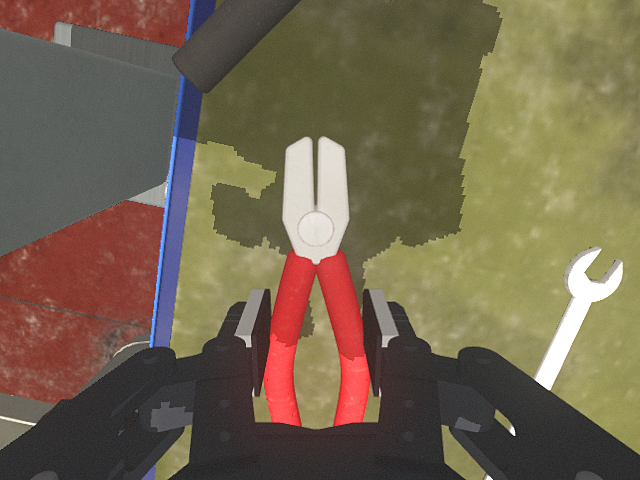

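The cutters are held, with the jaws at (316,140–255). I'll measure the tip and level, then carry them.

```bash
cat > cut.py <<'E'
from h import *
im,d,C=shot("wrist"); s=ctrl.read_state()
P=pts(np.ones(d.shape,bool),d,C)*1000; a=np.radians(s["tool_rot"][2]-90); T=s["ee_pos"]*1000
Y=np.array([-np.sin(a),np.cos(a)]);X=np.array([np.cos(a),np.sin(a)])
q=np.c_[(P[:,:2]-T[:2])@X,(P[:,:2]-T[:2])@Y,P[:,2]-T[2]]
k=q[(abs(q[:,0])<22)&(q[:,1]>18)&(q[:,1]<80)&(q[:,2]>-6)&(q[:,2]<25)]
print("T",T.round(1),"tip y",np.percentile(k[:,1],[98,99.8]).round(1))
for y in range(22,70,8):
    t=k[abs(k[:,1]-y)<4]
    if len(t)>5: print(y,"x",np.percentile(t[:,0],[2,98]).round(1),"z",np.median(t[:,2]).round(1))
E
python3 cut.py
python3 -m handwheel '[{"grip":-1,"dx":10,"dy":-40,"dz":30,"turn":0},{"grip":-1,"dx":30,"dy":-90,"dz":40,"turn":-4},{"grip":-1,"dx":50,"dy":-145,"dz":40,"turn":-8},{"grip":-1,"dx":70,"dy":-200,"dz":40,"turn":-8},{"grip":-1,"dx":90,"dy":-255,"dz":40,"turn":-8},{"grip":-1,"dx":105,"dy":-300,"dz":25,"turn":-8},{"grip":-1,"dx":108.5,"dy":-319,"dz":0,"turn":-8},{"grip":-1,"dx":108.5,"dy":-319,"dz":-10,"turn":-8},{"grip":-1,"dx":108.5,"dy":-319,"dz":-10,"turn":-8},{"grip":-1,"dx":108.5,"dy":-319,"dz":-10,"turn":-8}]'; python3 look.py w13.png red_cutters cutters_insert; python3 cut.py
```

```text
T [433.7  30.4  63.2] tip y [65.3 67. ]
22 x [-11.2  11.1] z 9.0
30 x [-9.   8.8] z 8.7
38 x [-11.1  10.9] z 9.1
46 x [-11.1  10.7] z 8.3
54 x [-10.6  10. ] z 8.2
62 x [-9.9  9.4] z 8.1
time: 25.35
ee_pos: [0.5436, -0.2875, 0.0548]
tool_rot: [180.0, -0.0, 94.7]
force: [0.6, -0.1, -1.2]
gripper_width: 0.036
campos [ 0.538 -0.214  0.198] z axis [ 0.02 -0.29 -0.96] x axis [1.   0.08 0.  ]
red_cutters 0.74 [ 406. -302.   25.]
red_cutters 0.59 [ 543. -284.   53.]
   tr 0.65 16989 [ 550.5 -291.1] [ 52.1 141.8] 0.0 [ 542.5 -274.3] 94.8 z [61. 64. 65.]
   tr 0.54 24830 [ 435.4 -297.1] [206.2  98.8] 77.6 [ 422.2 -278.9] 84.8 z [13. 35. 36.]
cutters_insert 0.82 [ 547. -286.   22.]
   tr 0.61 37216 [ 541.6 -273.9] [ 67.4 184. ] 4.7 [ 538.9 -242.6] 95.0 z [13. 35. 37.]
T [ 543.9 -288.3   55. ] tip y [65.6 67.2]
22 x [-11.   11.3] z 9.1
30 x [-8.8  9.1] z 8.8
38 x [-11.  11.] z 9.2
46 x [-11.   10.9] z 8.4
54 x [-10.4  10.2] z 8.3
62 x [-9.8  9.6] z 8.2
```

View pics/w13.png

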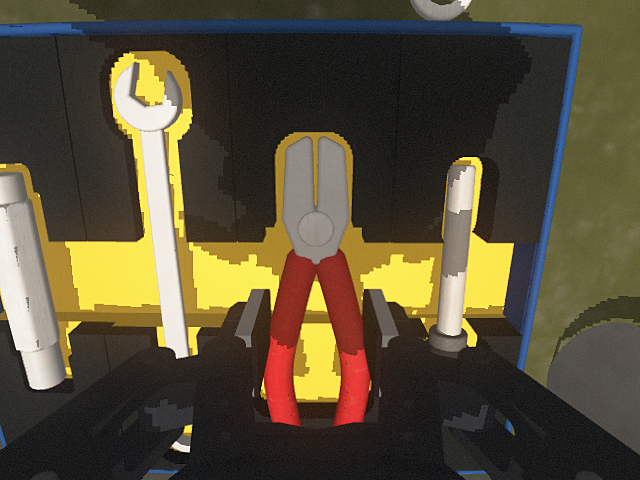

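The cutters sit centred over their recess, and the gauge, spanner and pin are visibly in theirs. I'll lower with a −1.5 mm y correction and release.

```bash
python3 -m handwheel '[{"grip":-1,"dx":-1,"dy":-1.5,"dz":-12,"turn":0},{"grip":-1,"dx":-1,"dy":-1.5,"dz":-22,"turn":0},{"grip":-1,"dx":-1,"dy":-1.5,"dz":-26.5,"turn":0},{"grip":-1,"dx":-1,"dy":-1.5,"dz":-26.5,"turn":0},{"grip":-1,"dx":-1,"dy":-1.5,"dz":-26.5,"turn":0}]'; python3 -m handwheel '[{"grip":0.1,"dx":0,"dy":0,"dz":0,"turn":0},{"grip":0.1,"dx":0,"dy":0,"dz":0,"turn":0},{"grip":0.1,"dx":0,"dy":0,"dz":0,"turn":0},{"grip":0.1,"dx":0,"dy":0,"dz":30,"turn":0},{"grip":0.1,"dx":0,"dy":0,"dz":85,"turn":0},{"grip":0.1,"dx":0,"dy":0,"dz":145,"turn":0},{"grip":0.1,"dx":-20,"dy":0,"dz":200,"turn":0},{"grip":0.1,"dx":-30,"dy":30,"dz":240,"turn":0},{"grip":0.1,"dx":-30,"dy":60,"dz":260,"turn":0},{"grip":0.1,"dx":-30,"dy":80,"dz":260,"turn":0},{"grip":0.1,"dx":-30,"dy":80,"dz":260,"turn":0}]'
python3 look.py w14.png spanner_13 plug_gauge ball_pin red_cutters
python3 - <<'E'
import cv2
im=cv2.imread('pics/w14.png')
E
```

```text
time: 26.28
ee_pos: [0.5415, -0.2896, 0.0281]
tool_rot: [-179.9, -0.0, 94.6]
force: [-1.9, 1.3, 6.1]
gripper_width: 0.0358
time: 27.65
ee_pos: [0.5122, -0.2088, 0.2868]
tool_rot: [-179.9, -0.0, 94.7]
force: [0.4, -0.1, 0.2]
gripper_width: 0.0469
campos [ 0.506 -0.135  0.43 ] z axis [ 0.02 -0.29 -0.96] x axis [ 1.    0.08 -0.  ]
spanner_13 0.87 [ 473. -293.   31.]
spanner_13 0.58 [586. -49.   5.]
   tr 0.92 1797 [ 476.1 -294.8] [ 25.5 186.8] 4.2 [ 476.4 -290.2] 94.9 z [31. 33. 35.]
   tr 0.86 2151 [584.8 -93.4] [ 29.4 149. ] 2.7 [588.1 -93.7] 89.3 z [4. 6. 8.]
plug_gauge 0.96 [ 409. -299.   25.]
   tr 0.86 1588 [ 420.4 -267.5] [160.7  56.4] 67.4 [ 410.2 -291.1] 91.4 z [33. 40. 42.]
ball_pin 0.93 [ 607. -280.   13.]
   tr 0.92 870 [ 593.6 -249.7] [ 43.  145.8] 27.5 [ 606.5 -272.8] 96.0 z [27. 32. 40.]
red_cutters 0.66 [ 540. -288.   27.]
red_cutters 0.27 [ 544. -290.   25.]
   tr 0.92 2468 [ 542.6 -288.2] [ 44.  131.7] 4.8 [ 541.7 -284.5] 95.4 z [33. 37. 39.]
```

View pics/w14.png

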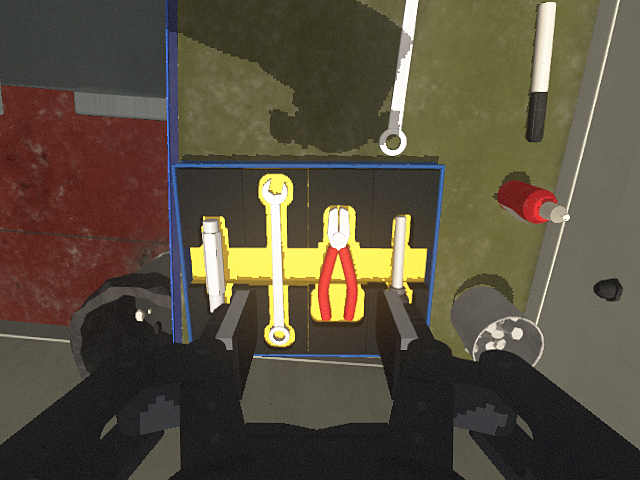

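All four tools look seated, though the ball and gauge ends are partly behind the fingers. I'll back off a little and profile their heights.

```bash
python3 -m handwheel '[{"grip":0.1,"dx":0,"dy":50,"dz":0,"turn":0},{"grip":0.1,"dx":0,"dy":70,"dz":20,"turn":0},{"grip":0.1,"dx":0,"dy":70,"dz":20,"turn":0},{"grip":0.1,"dx":0,"dy":70,"dz":20,"turn":0}]'
python3 - <<'E'
from h import *
im,d,C=shot("wrist","w15.png")
cv2.imwrite('pics/w15c.png',cv2.resize(im[150:480,130:500,::-1],None,fx=1.8,fy=1.8))
P=pts(np.ones(d.shape,bool),d,C)*1000; a=np.radians(4.6); X=np.array([np.cos(a),np.sin(a)]);Y=np.array([-X[1],X[0]])
for n,o in dict(spanner=(476.5,-294),gauge=(409.6,-299.2),pin=(609.5,-283.4),cutters=(542.8,-288.7)).items():
    q=np.c_[(P[:,:2]-o)@X,(P[:,:2]-o)@Y,P[:,2]]; q=q[(abs(q[:,0])<25)&(q[:,2]<60)]
    print(n,[(y,round(float(np.percentile(t[:,2],97)),1)) for y in range(-90,91,15) if len(t:=q[(abs(q[:,1]-y)<5)&(abs(q[:,0])<(18 if n=="cutters" else 9))])>10])
E
```

```text
time: 28.6
ee_pos: [0.5126, -0.1406, 0.3075]
tool_rot: [-180.0, 0.0, 94.6]
force: [-0.1, 0.6, -0.2]
gripper_width: 0.0471
spanner [(-90, 35.3), (-75, 35.5), (-60, 33.8), (-45, 34.0), (-30, 33.9), (-15, 33.9), (0, 34.1), (15, 34.2), (30, 34.8), (45, 34.0), (60, 34.3), (75, 35.6), (90, 35.5)]
gauge [(15, 42.3), (30, 42.2), (45, 41.4), (60, 37.1), (75, 36.9), (90, 37.3)]
pin [(-90, 36.6), (-75, 36.5), (-60, 35.7), (30, 32.0), (45, 31.1), (60, 36.8), (75, 37.1), (90, 37.2)]
cutters [(-90, 36.9), (-75, 36.6), (-60, 38.9), (-45, 39.1), (-30, 39.3), (-15, 39.3), (0, 39.3), (15, 39.3), (30, 39.3), (45, 38.2), (60, 38.0), (75, 37.0), (90, 37.1)]
```

```bash
python3 - <<'E'
from h import *
for c in("scene","side"):
    im,d,C=shot(c)
    P=pts(np.ones(d.shape,bool),d,C)*1000; a=np.radians(4.6); X=np.array([np.cos(a),np.sin(a)]);Y=np.array([-X[1],X[0]])
    for n,o in dict(gauge=(409.6,-299.2),pin=(609.5,-283.4)).items():
        q=np.c_[(P[:,:2]-o)@X,(P[:,:2]-o)@Y,P[:,2]]; q=q[(abs(q[:,0])<9)&(q[:,2]<70)]
        print(c,n,[(y,len(t),round(float(np.percentile(t[:,2],97)),1)) for y in range(-60,61,10) if len(t:=q[(abs(q[:,1]-y)<5)])>5])
    for l in("spanner_17","black_sleeve"): print(l,[np.round(w(C,r["centre"])*1000) for r in ctrl.tip_of(c,l)[:1]])
E
```

```text
scene gauge [(-60, 21, 38.6), (-50, 21, 41.8), (-40, 17, 42.9), (-30, 20, 43.2), (-20, 23, 43.6), (-10, 26, 44.3), (0, 25, 44.1), (10, 28, 44.6), (20, 25, 43.4), (30, 27, 43.3), (40, 30, 42.5), (50, 35, 41.3), (60, 29, 38.3)]
scene pin [(-60, 6, 39.2), (-40, 29, 48.0), (-30, 41, 45.7), (-20, 45, 41.5), (-10, 29, 36.9), (0, 16, 35.3), (10, 20, 34.7), (20, 23, 34.0), (30, 17, 34.8), (40, 20, 34.2), (60, 21, 36.9)]
spanner_17 [array([587., -51.,   1.])]
black_sleeve [array([381., 139.,  -2.])]
side gauge [(-60, 11, 37.8), (-40, 7, 40.9), (-30, 11, 41.1), (-20, 13, 43.2), (-10, 10, 41.9), (0, 14, 42.9), (10, 12, 42.3), (20, 9, 42.6), (30, 18, 43.4), (40, 14, 42.4), (50, 19, 41.2), (60, 12, 37.5)]
side pin [(-40, 11, 46.7), (-30, 34, 44.8), (-20, 15, 42.0), (-10, 9, 36.1), (0, 9, 37.4), (10, 9, 34.8), (20, 12, 34.0), (30, 12, 33.3), (40, 11, 37.4), (60, 9, 36.1)]
spanner_17 [array([587., -46.,  -0.])]
black_sleeve [array([381., 145.,   2.])]
```

Everything is down and level, the ball top reads about 47 mm as expected, and the bench tools have not moved. I'm handing in.

```bash
python3 -c "
from workcell import ctrl
print(ctrl.job_done())"
```

```text
the job is handed in; nothing more can be done
None
```

The setting kit is packed: the short spanner, plug gauge, ball-knob pin and red cutters each went into their own insert, in that order. The job was handed in at about 29 s.

**Seating:** height profiles from the depth cameras put all four tools level and within about 1–2 mm of a fully seated height. The pin's ball top read about 47 mm, also at its seated height. The ball and the cutters' handles are in the wide (−y) ends of their recesses.

**Bench tools:** the long spanner and the black sleeve read within a few millimetres of where they started, which is the networks' own scatter.

**Forces:** the readings, taken at the end of each move, stayed under about 7 N.

**Failed or disagreeing checks:**
- The last close-up could not be viewed because the picture limit was reached. The ball and the gauge's −y end are therefore confirmed only by scene and side depth data, not by eye.
- The scene camera read the gauge's middle about 2 mm higher than the wrist camera did. I took this as depth noise.
- On the way to its insert the pin was turned 10° too far. I corrected that before lowering it.

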